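Shut the till at the takeaway counter

TASK

Close up the steel cash drawer with your fingertips: first push its upright note lid over until it lies flat, then push the whole drawer fully home. Pick nothing up: the coin tub rides along standing in its bay, and the jar, the calculator, the change tray and the half-open wooden cutlery box are left as they are. Take your hand away at the end.

Things in the scene. Friction and masses are not known exactly. Their poses are not given: they have to be found in the camera images.
- till: grey painted steel cash drawer unit fixed on the counter, 220 deep (x) x 240 wide (y) x 100 mm tall, open at its front; origin under its centre, z up, its front faces its own -x and the drawer slides out towards -x. Its drawer has a plain steel front panel without handle. The open wooden cutlery box may stand on either side of it.
- till_drawer (a joint): how far the cash drawer is pulled out, m: 0 = fully home (end stop), 0.16 = fully out; starts 0.13 to 0.155. Stays where it is left; pushing needs about 3 to 5 N along the till's +x.
- drawer_front (a point): middle of the outer (robot-side) face of the steel drawer front panel, 53 mm above the counter; moves with the drawer. The panel is 240 mm wide, 84 mm tall (8 to 92 mm above the counter), 12 mm thick; axes parallel to the till's. The drawer's side walls reach 70 mm above the counter.
- note_lid (a joint): angle of the note lid, rad: 0 = lying flat and shut on its compartment, pi/2 = upright, 1.8 = leaning back towards the till (stop); starts 1.5 to 1.75. A stiff hinge: the lid stays at whatever angle it is left; 1 to 3 N near its free edge turns it. Flat, its upper face is 75.5 mm above the counter, below the top of the front panel.
- lid_hinge (a point): middle of the note lid's hinge line, 70.5 mm above the counter, 118 mm behind (till +x) the drawer's front face and 46 mm to the till's +y side of the drawer's middle; the line runs along the till's y and moves with the drawer. It lies in the lid's lower face when flat, which is its front (-x) face when upright.
- lid_edge (a point): middle of the free edge of the note lid, 100 mm from the hinge; moves with the lid. The lid is a plain steel plate, 100 mm from hinge to free edge, 114 mm wide along the hinge, 5 mm thick. Shut, it points from the hinge to the till's -x; upright, it stands up to about 170 mm above the counter.
- tub_bay (a point): centre of the floor of the tub's bay in the drawer, to the -y side of the note lid, 16 mm above the counter, 64 mm behind the front face; bay 102 x 88 mm, walls 54 mm tall; axes parallel to the till's, moves with the drawer
- coin_tub: white plastic open cup, 56 mm across, 48 mm tall, 80 g, loose, standing in the bay; origin under its centre. Must stay standing in its bay, not be lifted.
- cutlery_box: bamboo-coloured wooden chopstick box fixed on the counter, 180 deep x 160 wide x 90 mm tall, with one drawer (knob) partly pulled out; origin under its centre, front to its own -x. To be left as it is.
- box_front (a point): middle of the outer face of the cutlery box's drawer front, 45 mm above the counter. The drawer is to be left where it is.
- jar: amber glass jar with a steel cap, 48 mm across, 85 mm tall, loose, standing on top of the till towards its -y side, behind the tub's bay; origin under its centre; to be left alone
- calculator: white desk calculator with dark keys, 170 x 115 x 26 mm, loose on the counter on the robot's right; origin under its centre; to be left alone
- change_tray: shallow white tray, 200 x 140 x 22 mm, loose on the counter on the robot's left; origin under its centre; to be left alone
Things that resemble listed ones, but are neither listed nor needed, are in the scene too. Leave any black, blue or turquoise look-alike of the coin_tub alone.

How it is judged:
By the outcome, as a careful person would: the job done as asked, in the order asked, and still so for the second after the job is handed in, with the robot touching nothing.
It also fails if it takes over 48 s, if anything falls off the work surface, if the arm or the gripper's body presses on something with over 40 N, if the wrist force passes 120 N, or if a joint passes its speed limit or range.

ROBOT

A 6-joint arm with a two-finger parallel gripper is mounted at the origin on the work surface. World frame = base frame: x ahead of the robot, y to its left, z up, the work surface at z = 0. Lengths are in m, angles in rad, forces in N, time in s.
With the tool pointing down it reaches from about 0.325 to 0.9 m from the base axis. Payload 3.5 kg.
Tool frame: the origin (TCP) lies midway between the tips of the shut fingers; the grasp point (between the pads) lies manip.grasp_offset behind it (manip.grasp_offset is the distance from the TCP to the grasp point, in m); z points along the fingers, y is the direction in which the jaws open and shut (so a half turn about z gives the same grasp; the last joint's range is limited). The gripper opens to 85 mm and grips with 20 to 120 N. Pads are 22 mm wide; open, the fingers measure 114 mm over their backs; the gripper's body (76 mm by 85 mm) begins 54 mm behind the grasp point. The pads swing forward as they close: fully open they stand 13 mm farther back than shut.
Start: joints at [1.047, 0.276, -0.026, 1.268, 0, 1.467], TCP at [0.255, 0.57, 0.231] pointing down, gripper open.
Joint ranges: [-3.12, 3.12], [-0.85, 1.88], [-1.08, 1.24], [-1.95, 2.15], [-1.57, 1.53], [-3.14, 3.14]. Speed limits (rad/s): [2.57, 2.57, 3.14, 3.14, 3.14, 3.14].

INTERFACE

Orientations are given as a 3x3 rotation matrix whose columns are the frame's x, y, z axes.
In Python, from cell import manip gives the robot as it stands.
- The arm moves only by the tool move_arm, never from a script. Its argument "series" is one flat list of numbers, 7 for each row, row after row: the opening, from -1 (shut) to 1 (fully open), so that 0 is half open, then the shift along the tool's x, y, z in mm, then the turn, a rotation vector about the tool's x, y, z in degrees. In form: [grip, x, y, z, ax, ay, az, grip, x, y, z, ax, ay, az, ...]. A call has 1 to 8 rows; each row shifts and turns the commanded pose from where the row before left it, along the tool's axes as they then stand; what a row does not reach is not made up. A row lasts 1/12 s, in which the tool goes at most 41.7 mm and 7.16 degrees, less where a joint would pass 70% of its speed; a pose out of reach is approached as far as the arm can. A call with a gripper value outside its range is refused whole. The fingers move at their own pace and stop on an object; "grip_force" is the grip in N (left out, the last holds). Time passes only in rows, so rows that do not move let the fingers close. It gives the time, the measured TCP pose, the force and the opening at its end, in the units of the state.
- manip.state(): the state, without advancing time (a new reading comes with each control period).
- manip.camera(name): name is "scene" or "top" or "wrist"; returns a dict with "img" (480x640x3 uint8, red, green, blue), "K" (3x3 intrinsics, pixels), "k1" (the pictures are not rectified: a ray, as slopes to the right and down, at radius r is drawn at 1 + k1 r^2 times it, then the intrinsics apply), "R" (3x3) and "t" (3): a world point X has camera coordinates R X + t. Camera axes: x right, y down, z forward; pixel columns grow to the right and rows downward; lengths in m; the calibration is good to about 2 mm. A picture is of the moment at which its call begins. There is no depth.
- manip.close_job(): hands the job in, once; it reports no verdict.
The state is a dict: "clock": time; "qpos": joint angles; "qd": joint speeds; "joint_torque": joint torques, N m; "tool_pos": TCP position; "tcp_rot": TCP orientation; "contact_force": force on the tool from outside, world axes, zero at the start; "torque": the same for the moment, N m; "finger_gap": finger opening in m.
Only numpy, scipy, OpenCV 4.12 (cv2) and the standard library are available. Lean on these libraries where they do the work, as an engineer would, in place of code of your own. Each camera call takes 0.05 s, during which the arm holds its last target.

## Working session

There is one attempt and no reset: what is moved stays moved. The work goes in short steps, Python scripts to look and compute and a tool call to move; the robot and the scene stay as the last step left them, time stands still between calls to the robot, and variables do not carry over. Pictures are saved under pics/ and viewed, and the job is handed in when it is done.

Besides the shell and the picture viewer there is one more tool, called after "Request:" as a command line: name --argument value ..., lists and objects as JSON in quotes. move_arm: Moves the arm, as the interface text tells. Its arguments: {"type":"object","properties":{"series":{"type":"array","items":{"type":"number"}},"grip_force":{"type":"number"}},"required":["series"]}

```bash
ls; mkdir -p pics; python3 - <<'E'
from cell import manip
import cv2
for n in ("scene","top","wrist"):
    c=manip.camera(n); cv2.imwrite(f"pics/{n}0.png",c["img"][:,:,::-1]); print(n,c["K"].tolist(),c["k1"],(-c["R"].T@c["t"]).round(3),c["R"].round(3).tolist())
print(manip.state())
print(manip.grasp_offset)
E
```

```text
pics
scene [[476.9166252384423, 0.0, 316.3003971819499], [0.0, 476.9166252384423, 229.34643165117407], [0.0, 0.0, 1.0]] -0.07753436389023 [ 1.133 -0.415  0.95 ] [[0.596, 0.803, 0.001], [0.614, -0.454, -0.646], [-0.519, 0.386, -0.763]]
top [[473.20807973321996, 0.0, 320.7441668326443], [0.0, 473.20807973321996, 237.50531410795122], [0.0, 0.0, 1.0]] -0.029735864406510625 [ 3.710e-01 -1.000e-03  1.193e+00] [[-0.03, -1.0, -0.002], [-0.982, 0.029, -0.189], [0.189, -0.003, -0.982]]
wrist [[393.46354382786956, 0.0, 314.8752875771777], [0.0, 393.46354382786956, 232.15676291995564], [0.0, 0.0, 1.0]] 0.0023006613723493413 [0.179 0.605 0.373] [[0.408, 0.913, -0.0], [0.864, -0.387, 0.322], [0.294, -0.132, -0.947]]
{'clock': 0.15, 'qpos': array([ 1.04663826e+00,  2.77017943e-01, -2.75606814e-02,  1.26800784e+00,
       -2.84821802e-05,  1.46737758e+00]), 'qd': array([ 0.00012687, -0.00184054,  0.00544887, -0.00021421, -0.00157457,
        0.00048342]), 'joint_torque': array([-1.37460735e-03, -4.46058619e+01,  2.95638084e+01,  1.05739385e-02,
       -1.53352007e-04,  5.08934505e-06]), 'tool_pos': array([0.25499112, 0.56994627, 0.23038197]), 'tcp_rot': array([[-9.12787167e-01,  4.08434608e-01, -8.71278763e-04],
       [ 4.08435508e-01,  9.12785840e-01, -1.56406101e-03],
       [ 1.56474270e-04, -1.78351601e-03, -9.99998397e-01]]), 'contact_force': array([-0.61900315,  0.27241051,  0.00458786]), 'torque': array([-0.00315446, -0.00437591,  0.03079388]), 'finger_gap': 0.08532522001602323}
0.0187
```

View pics/scene0.png

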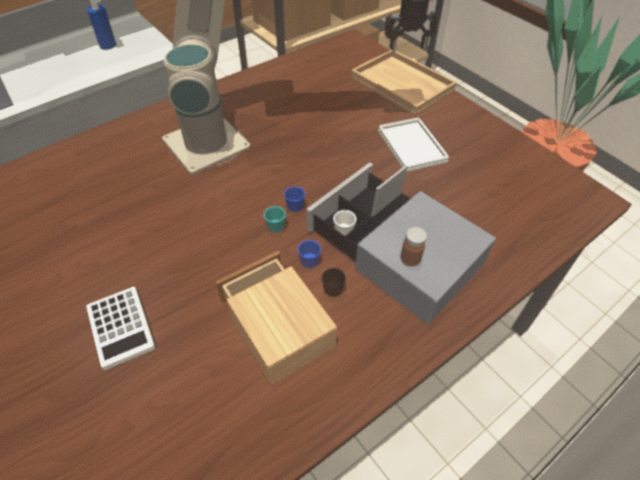

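View pics/top0.png

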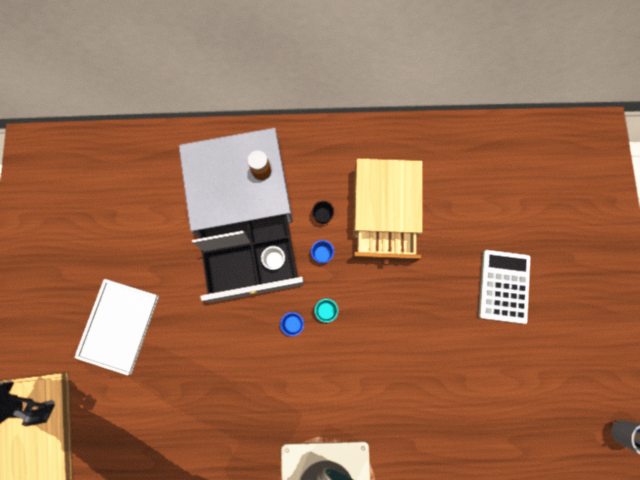

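View pics/wrist0.png

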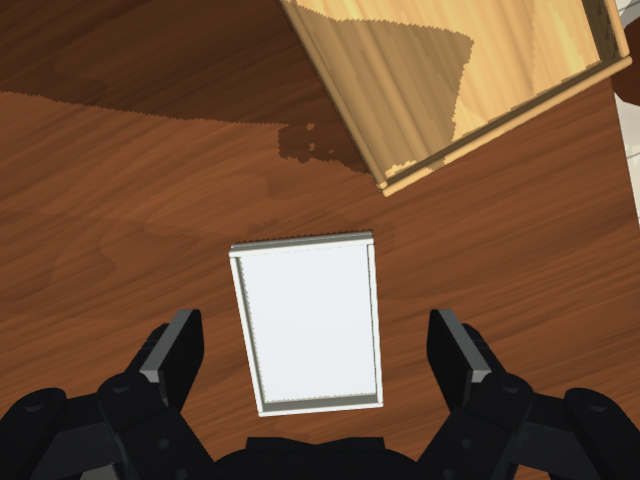

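The top view shows the till at (235,180), its open drawer front from (203,297) to (301,283), the lid edge at (222,240), and the white tub at (273,258). Look-alikes are blue at (322,251) and (292,324), turquoise at (326,311) and black at (322,212). I'll enlarge to measure.

```bash
python3 - <<'E'
import cv2
t=cv2.imread("pics/top0.png")[120:320,170:345]; cv2.imwrite("pics/topc.png",cv2.resize(t,None,fx=3,fy=3,interpolation=cv2.INTER_CUBIC)[:600])
s=cv2.imread("pics/scene0.png")[150:330,290:500]; cv2.imwrite("pics/scc.png",cv2.resize(s,None,fx=3.3,fy=3.3,interpolation=cv2.INTER_CUBIC))
E
```

```text
(no output)
```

View pics/topc.png

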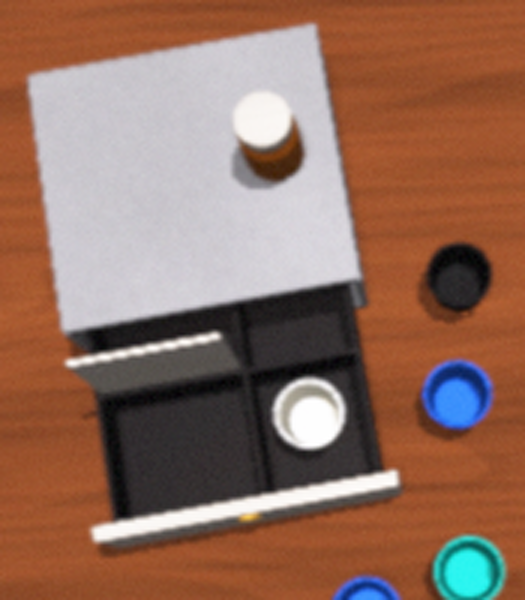

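View pics/scc.png

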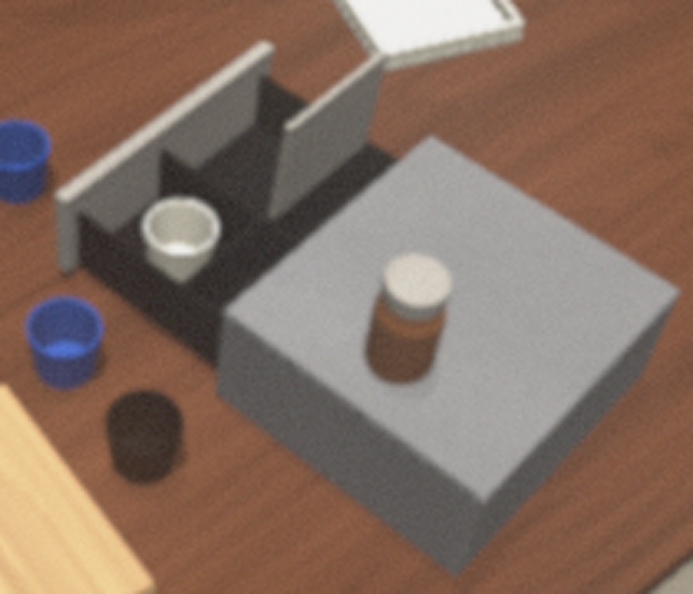

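```bash
cat > h.py <<'E'
import numpy as np, cv2
def proj(c,X):
    p=np.atleast_2d(X)@c["R"].T+c["t"]; s=p[:,:2]/p[:,2:]; r2=(s**2).sum(1,keepdims=True)
    s=s*(1+c["k1"]*r2); return s@c["K"][:2,:2].T+c["K"][:2,2]
def till(p,L):  # p=x,y,yaw ; local pts
    c,s=np.cos(p[2]),np.sin(p[2]); L=np.atleast_2d(L)
    return np.c_[p[0]+c*L[:,0]-s*L[:,1],p[1]+s*L[:,0]+c*L[:,1],L[:,2]]
def lid(xf,th,r,y,off=0): # hinge at xf+.118; off thickness outward from lower face
    return [xf+.118-r*np.cos(th)+off*np.sin(th), y, .0705+r*np.sin(th)+off*np.cos(th)]
E
python3 - <<'E'
from cell import manip
from h import *
from scipy.optimize import least_squares
T=manip.camera("top");S=manip.camera("scene")
tp=np.array([[317,25],[30,75],[65,333],[360,280],[95,542],[400,491],[68,366],[220,338]])/3+[170,120]
sp=np.array([[484,500],[678,292],[433,137],[225,315],[270,42],[58,195],[288,128],[386,56]])/3.3+[290,150]
def pts(p):
    xf=-.11-p[3]+p[5]
    top=[[.11,-.12,.1],[.11,.12,.1],[-.11,.12,.1],[-.11,-.12,.1]]
    f=[[xf,.12,.092],[xf,-.12,.092]]
    l=[lid(xf,p[4],.1,.046+.057,.0),lid(xf,p[4],.1,.046-.057,.0)]
    l2=[lid(xf,p[4],.1,.046-.057,.004),lid(xf,p[4],.1,.046+.057,.004)]
    return till(p,top+f+l),till(p,top+f+l2)
def f(p):
    a,b=pts(p); return np.r_[(proj(T,a)-tp).ravel(),(proj(S,b)-sp).ravel(),p[5]*1000]
r=least_squares(f,[.6,.15,.17,.14,1.6,0],loss="soft_l1")
print(r.x.round(4)); print(f(r.x)[:-1].reshape(-1,2).round(1).tolist())
p=r.x; xf=-.11-p[3]+p[5]
for n,L in dict(front=[xf,0,.053],hinge=[xf+.118,.046,.0705],edge=lid(xf,p[4],.1,.046),bay=[xf+.064,-.06,.016],ftop=[xf,.12,.092],fr=[xf,-.12,.092]).items(): print(n,till(p,L).round(4))
E
```

```text
[0.7346 0.1997 0.1533 0.1653 1.6029 0.    ]
[[0.1, -1.0], [-0.5, -0.7], [-0.7, -0.5], [0.9, -0.8], [-0.4, -0.7], [-0.2, -2.5], [-0.2, -0.1], [0.2, 0.0], [-0.6, 0.1], [0.5, -0.3], [-1.1, -0.9], [-1.1, -1.9], [-1.9, -0.8], [-1.3, -0.6], [0.0, 0.1], [0.4, -1.6]]
front [[0.4625 0.1577 0.053 ]]
hinge [[0.5721 0.2211 0.0705]]
edge [[0.5753 0.2216 0.1704]]
bay [[0.5349 0.1081 0.016 ]]
ftop [[0.4442 0.2763 0.092 ]]
fr [[0.4808 0.0391 0.092 ]]
```

Request:
move_arm --series '[-1,0,0,0,0,0,-5.5,-1,0,0,0,0,0,-5.5,-1,0,0,0,0,0,-5.5,-1,0,0,0,0,0,-5.5,-1,0,0,0,0,0,-5.5,-1,0,0,0,0,0,-5.3,-1,0,0,0,0,0,0]'

```text
clock: 0.83
tool_pos: [0.2552, 0.5703, 0.2311]
tcp_rot: [[-0.988, -0.153, -0.0], [-0.153, 0.988, -0.0], [0.0, -0.0, -1.0]]
contact_force: [0.1, -0.0, 1.4]
finger_gap: 0.0006
```

```bash
cat > d.py <<'E'
from cell import manip
from h import *
P=[0.7346,0.1997,0.1533]; XF=-.11-.1653; H=XF+.118
def st(): 
    s=manip.state(); c,sn=np.cos(P[2]),np.sin(P[2]); d=s["tool_pos"][:2]-P[:2]
    print("t %.2f"%s["clock"],"local xyz",(np.r_[c*d[0]+sn*d[1],-sn*d[0]+c*d[1],s["tool_pos"][2]]*1000).round(1),"from hinge x %.1f"%(1000*(c*d[0]+sn*d[1]-H)),"F",s["contact_force"].round(1),"gap",round(s["finger_gap"],4)); return s
def to(L):
    s=manip.state(); w=till(P,L)[0]; print("tool shift mm",(s["tcp_rot"].T@(w-s["tool_pos"])*1000).round(1))
E
python3 - <<'E'
from d import *
s=st(); print(s["tcp_rot"].round(3),s["qpos"].round(2)); to([H+.036,.046,.231])
T=manip.camera("top"); 
# jar cap
px=np.array([263,120])/3+[170,120]
from scipy.optimize import fsolve
print("jar local",fsolve(lambda q:(proj(T,till(P,[q[0],q[1],.185]))-px).ravel(),[0,0]))
E
```

```text
t 0.83 local xyz [-417.2  439.5  231.1] from hinge x -259.9 F [ 0.1 -0.   1.4] gap 0.0006
[[-0.988 -0.153 -0.   ]
 [-0.153  0.988 -0.   ]
 [ 0.    -0.    -1.   ]] [ 1.05  0.28 -0.03  1.27  0.    0.89]
tool shift mm [-2.959e+02 -3.935e+02  2.000e-01]
jar local [ 0.00132412 -0.06907165]
```

Request:
move_arm --series '[-1,-18.5,-24.6,0,0,0,0,-1,-18.5,-24.6,0,0,0,0,-1,-18.5,-24.6,0,0,0,0,-1,-18.5,-24.6,0,0,0,0,-1,-18.5,-24.6,0,0,0,0,-1,-18.5,-24.6,0,0,0,0,-1,-18.5,-24.6,0,0,0,0,-1,-18.5,-24.6,0,0,0,0]'

```text
clock: 1.55
tool_pos: [0.4322, 0.3972, 0.2314]
tcp_rot: [[-0.989, -0.149, 0.0], [-0.149, 0.989, 0.0], [-0.0, 0.0, -1.0]]
contact_force: [0.6, 0.2, 0.3]
finger_gap: -0.0
```

Request:
move_arm --series '[-1,-18.5,-24.6,0,0,0,0,-1,-18.5,-24.6,0,0,0,0,-1,-18.5,-24.6,0,0,0,0,-1,-18.5,-24.6,0,0,0,0,-1,-18.5,-24.6,0,0,0,0,-1,-18.5,-24.6,0,0,0,0,-1,-18.5,-24.6,0,0,0,0,-1,-18.5,-24.6,0,0,0,0]'

```text
clock: 2.22
tool_pos: [0.6083, 0.2249, 0.2313]
tcp_rot: [[-0.989, -0.148, -0.0], [-0.148, 0.989, 0.0], [0.0, 0.0, -1.0]]
contact_force: [-0.6, -0.1, 0.3]
finger_gap: 0.0001
```

```bash
python3 - <<'E'
from d import *
st(); to([H+.036,.046,.231])
for n in("scene","top"):
    c=manip.camera(n); i=c["img"][:,:,::-1]; i=i[130:330,290:500] if n=="scene" else i[120:320,160:345]
    cv2.imwrite(f"pics/{n}1.png",cv2.resize(i,None,fx=3,fy=3,interpolation=cv2.INTER_CUBIC))
E
```

```text
t 2.22 local xyz [-121.    44.2  231.3] from hinge x 36.3 F [-0.6 -0.1  0.3] gap 0.0001
tool shift mm [0.3 1.8 0.3]
```

View pics/scene1.png

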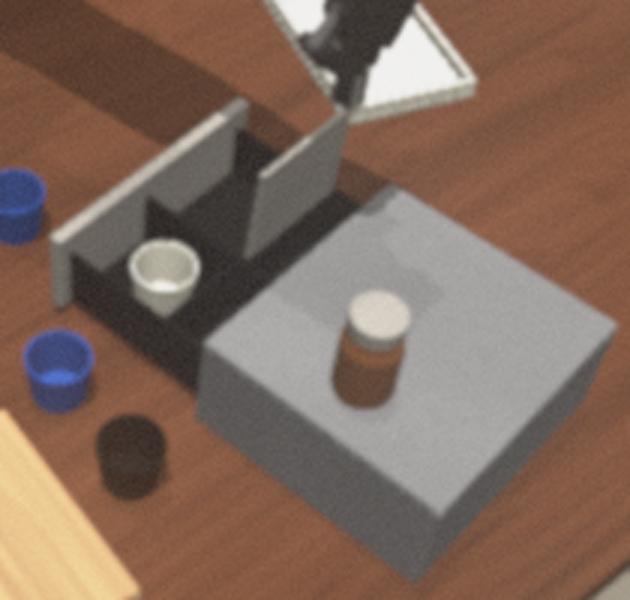

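View pics/top1.png

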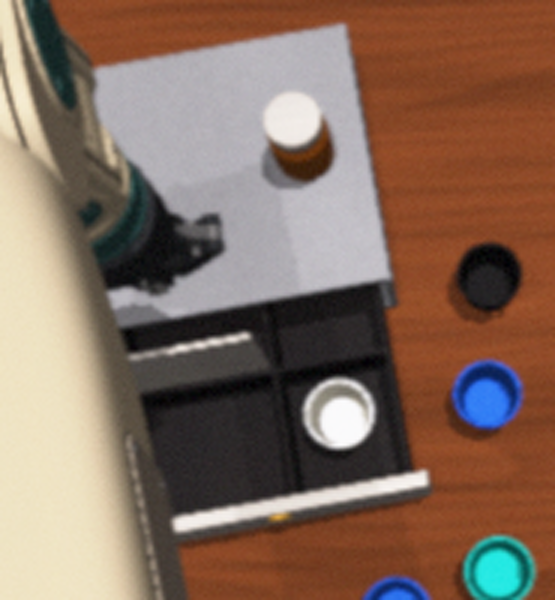

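The fingertips at scene crop (347,105) stand behind the lid's free edge at (262,178)–(345,112), and the jar is well clear. Now I'll descend behind the lid, then push in an arc.

Request:
move_arm --series '[-1,0,0,20,0,0,0,-1,0,0,20,0,0,0,-1,0,0,20,0,0,0,-1,0,0,18,0,0,0,-1,4,0,0,0,0,0,-1,4,0,0,0,0,0,-1,0,0,0,0,0,0]'

```text
clock: 2.9
tool_pos: [0.5986, 0.2253, 0.1543]
tcp_rot: [[-0.989, -0.151, -0.0], [-0.151, 0.989, 0.0], [0.0, 0.0, -1.0]]
contact_force: [0.9, -0.7, -0.0]
finger_gap: 0.0003
```

```bash
python3 - <<'E'
from d import *
st()
for n in("scene",):
    c=manip.camera(n); i=c["img"][:,:,::-1]; i=i[130:330,290:500]
    cv2.imwrite(f"pics/{n}2.png",cv2.resize(i,None,fx=3,fy=3,interpolation=cv2.INTER_CUBIC))
# tip arc: finger half 11, contact of tip lower front corner w/ lid upper face
E
```

```text
t 2.90 local xyz [-130.5   46.1  154.3] from hinge x 26.8 F [ 0.9 -0.7 -0. ] gap 0.0003
```

View pics/scene2.png

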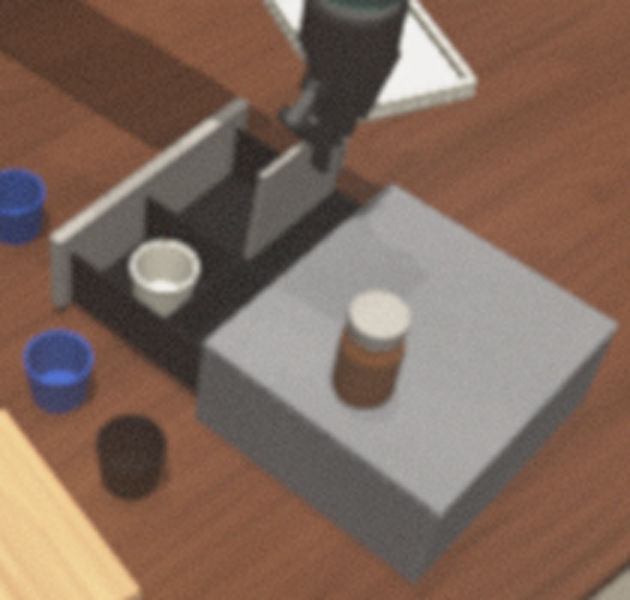

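```bash
python3 - <<'E'
from d import *
r=.085;prev=np.array([.0268,.1543])
for th in [1.6,1.45,1.3,1.15,1.,.85,.7,.55,.4,.3,.2,.1,0]:
    q=np.array([-r*np.cos(th)+.005*np.sin(th)+.011,.0705+r*np.sin(th)+.005*np.cos(th)])
    print(th,(q*1000).round(1),"tool x,z",(-(q-prev)*1000).round(1)); prev=q
E
```

```text
1.6 [ 18.5 155.3] tool x,z [ 8.3 -1. ]
1.45 [  5.7 155.5] tool x,z [12.8 -0.2]
1.3 [ -6.9 153.7] tool x,z [12.6  1.7]
1.15 [-19.2 150.1] tool x,z [12.2  3.6]
1.0 [-30.7 144.7] tool x,z [11.6  5.4]
0.85 [-41.3 137.7] tool x,z [10.6  7.1]
0.7 [-50.8 129.1] tool x,z [9.4 8.6]
0.55 [-58.9 119.2] tool x,z [8.1 9.9]
0.4 [-65.3 108.2] tool x,z [ 6.5 11. ]
0.3 [-68.7 100.4] tool x,z [3.4 7.8]
0.2 [-71.3  92.3] tool x,z [2.6 8.1]
0.1 [-73.1  84. ] tool x,z [1.8 8.3]
0 [-74.   75.5] tool x,z [0.9 8.5]
```

Request:
move_arm --series '[-1,6,0,0,0,0,0,-1,6,0,0,0,0,0,-1,7,0,0,0,0,0,-1,7,0,0,0,0,0,-1,6.5,0,1,0,0,0,-1,6.5,0,1,0,0,0,-1,6.5,0,2,0,0,0]'

```text
clock: 3.53
tool_pos: [0.5539, 0.2179, 0.1495]
tcp_rot: [[-0.989, -0.151, 0.001], [-0.151, 0.989, 0.0], [-0.001, 0.0, -1.0]]
contact_force: [1.1, -0.2, 0.7]
finger_gap: -0.0
```

```bash
python3 - <<'E'
from d import *
st()
for n in("scene",):
    c=manip.camera(n); i=c["img"][:,:,::-1]; i=i[130:330,290:500]
    cv2.imwrite(f"pics/{n}3.png",cv2.resize(i,None,fx=3,fy=3,interpolation=cv2.INTER_CUBIC))
E
```

```text
t 3.53 local xyz [-175.8   45.6  149.5] from hinge x -18.5 F [ 1.1 -0.2  0.7] gap -0.0
```

View pics/scene3.png

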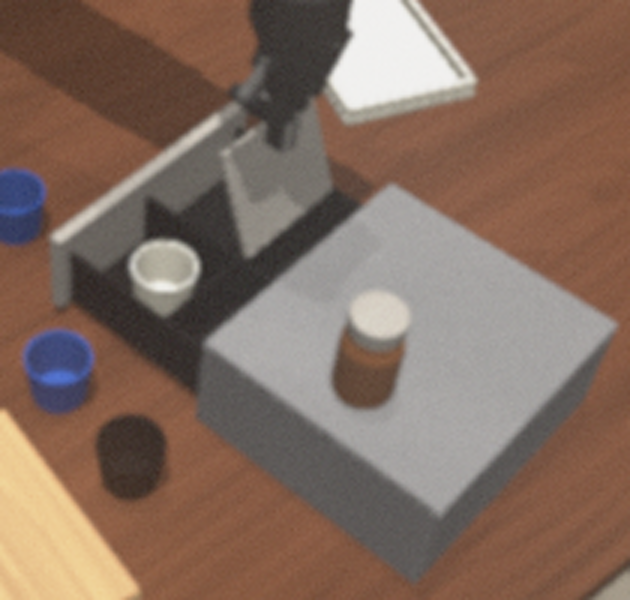

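The lid now leans forward with its free edge around (225,155)–(310,105), the fingertip sits behind it at (283,140), and the drawer hasn't moved. I'll continue the arc.

Request:
move_arm --series '[-1,6,0,3,0,0,0,-1,6,0,3,0,0,0,-1,5.5,0,3.5,0,0,0,-1,5,0,3.5,0,0,0,-1,5,0,4,0,0,0,-1,4.5,0,4.5,0,0,0,-1,4,0,5,0,0,0,-1,4,0,5,0,0,0]'

```text
clock: 4.25
tool_pos: [0.5144, 0.2119, 0.1172]
tcp_rot: [[-0.989, -0.151, -0.0], [-0.151, 0.989, -0.0], [0.0, -0.0, -1.0]]
contact_force: [-0.2, -0.2, 0.7]
finger_gap: -0.0002
```

```bash
python3 - <<'E'
from d import *
st()
E
```

```text
t 4.25 local xyz [-215.8   45.7  117.2] from hinge x -58.5 F [-0.2 -0.2  0.7] gap -0.0002
```

Request:
move_arm --series '[-1,3.5,0,5,0,0,0,-1,3,0,5,0,0,0,-1,2.5,0,6,0,0,0,-1,2,0,6,0,0,0,-1,1,0,6,0,0,0,-1,0,0,6,0,0,0,-1,0,0,4,0,0,0,-1,0,0,0,0,0,0]'

```text
clock: 4.92
tool_pos: [0.5024, 0.21, 0.0785]
tcp_rot: [[-0.989, -0.151, -0.002], [-0.151, 0.989, -0.0], [0.002, -0.0, -1.0]]
contact_force: [0.6, -0.3, -0.9]
finger_gap: -0.0001
```

```bash
python3 - <<'E'
from d import *
st()
for n in("scene",):
    c=manip.camera(n); i=c["img"][:,:,::-1]; i=i[130:330,290:500]
    cv2.imwrite(f"pics/{n}4.png",cv2.resize(i,None,fx=3,fy=3,interpolation=cv2.INTER_CUBIC))
E
```

```text
t 4.92 local xyz [-227.9   45.6   78.5] from hinge x -70.6 F [ 0.6 -0.3 -0.9] gap -0.0001
```

View pics/scene4.png

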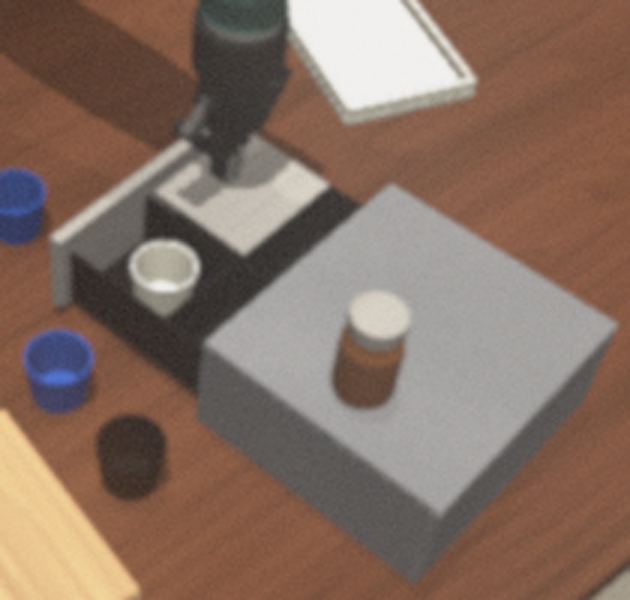

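The lid is nearly flat, covering its compartment from (155,190) to (328,185). I'll press down the last millimetres gently until there is a reaction.

Request:
move_arm --series '[-1,0,0,1.5,0,0,0,-1,0,0,1.5,0,0,0,-1,0,0,1,0,0,0,-1,0,0,0,0,0,0]'

```text
clock: 5.3
tool_pos: [0.5033, 0.2102, 0.0759]
tcp_rot: [[-0.989, -0.151, 0.0], [-0.151, 0.989, 0.0], [-0.0, 0.0, -1.0]]
contact_force: [0.1, -1.3, 0.3]
finger_gap: -0.0
```

Request:
move_arm --series '[-1,0,0,1,0,0,0,-1,0,0,0,0,0,0]'

```text
clock: 5.47
tool_pos: [0.5034, 0.2102, 0.0755]
tcp_rot: [[-0.989, -0.151, 0.001], [-0.151, 0.989, 0.0], [-0.001, -0.0, -1.0]]
contact_force: [-0.1, -0.4, 3.2]
finger_gap: -0.0001
```

Request:
move_arm --series '[-1,0,0,1,0,0,0,-1,0,0,1,0,0,0,-1,0,0,0,0,0,0]'

```text
clock: 5.72
tool_pos: [0.5049, 0.2105, 0.0754]
tcp_rot: [[-0.989, -0.151, 0.004], [-0.151, 0.989, 0.001], [-0.004, -0.0, -1.0]]
contact_force: [-2.0, -1.7, 11.8]
finger_gap: -0.0003
```

Request:
move_arm --series '[-1,0,0,-10,0,0,0,-1,0,0,-25,0,0,0,-1,0,0,-25,0,0,0,-1,0,0,-15,0,0,0,-1,30,-15,0,0,0,0,-1,30,-15,0,0,0,0,-1,30,-15,0,0,0,0,-1,0,0,0,0,0,0]'

```text
clock: 6.38
tool_pos: [0.4134, 0.1495, 0.1461]
tcp_rot: [[-0.989, -0.15, -0.009], [-0.15, 0.989, -0.003], [0.009, -0.001, -1.0]]
contact_force: [-1.4, -0.4, -0.3]
finger_gap: -0.0002
```

```bash
python3 - <<'E'
from d import *
st();to([XF-.03,0,.055])
for n in("scene","top"):
    c=manip.camera(n); i=c["img"][:,:,::-1]; i=i[130:330,270:480] if n=="scene" else i[150:350,160:345]
    cv2.imwrite(f"pics/{n}5.png",cv2.resize(i,None,fx=3,fy=3,interpolation=cv2.INTER_CUBIC))
E
```

```text
t 6.38 local xyz [-325.1   -0.6  146.1] from hinge x -167.8 F [-1.4 -0.4 -0.3] gap -0.0002
tool shift mm [-20.6   0.8  91. ]
```

View pics/scene5.png

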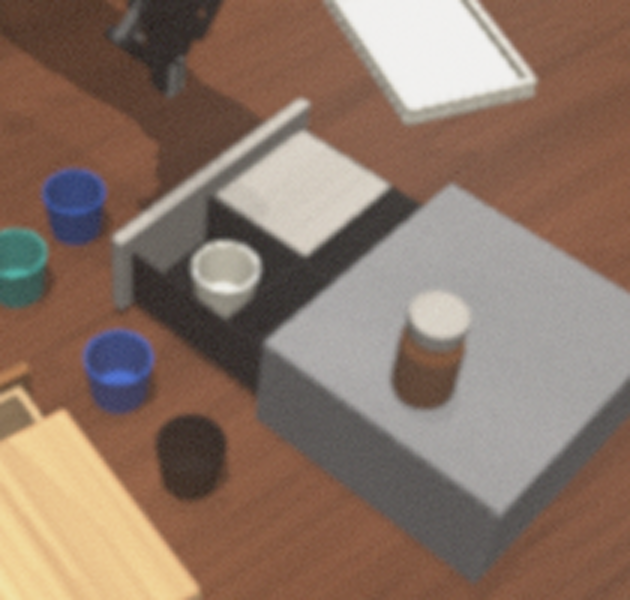

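View pics/top5.png

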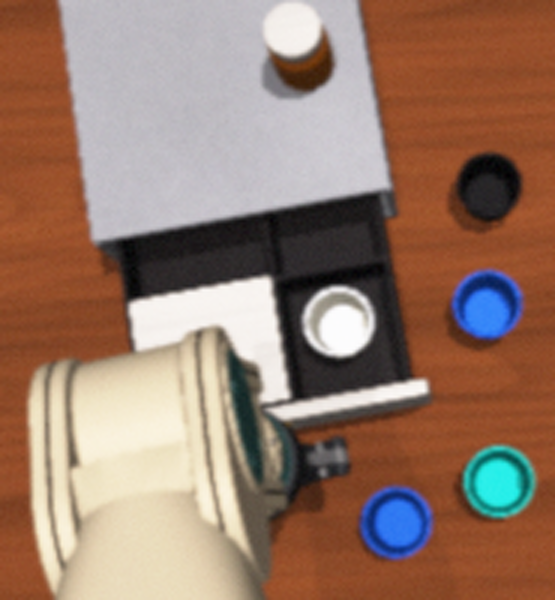

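The lid lies flat in scene crop from (218,190) to (388,188), the tub stands in its bay, and the hand is in front of the panel. Next I'll lower the fingers and make contact.

Request:
move_arm --series '[-1,0,0,25,0,0,0,-1,0,0,25,0,0,0,-1,0,0,25,0,0,0,-1,0,0,16,0,0,0,-1,-10,0,0,0,0,0,-1,-10,0,0,0,0,0,-1,-5,0,0,0,0,0,-1,0,0,0,0,0,0]'

```text
clock: 7.15
tool_pos: [0.4501, 0.1568, 0.0587]
tcp_rot: [[-0.989, -0.151, 0.005], [-0.151, 0.989, 0.001], [-0.005, 0.0, -1.0]]
contact_force: [-0.3, -0.0, -0.2]
finger_gap: -0.0001
```

```bash
python3 - <<'E'
from d import *
st()
for n in("wrist","top"):
    c=manip.camera(n); i=c["img"][:,:,::-1]; i=i if n=="wrist" else cv2.resize(i[150:350,160:345],None,fx=3,fy=3)
    cv2.imwrite(f"pics/{n}6.png",i)
E
```

```text
t 7.15 local xyz [-287.8    1.    58.7] from hinge x -130.5 F [-0.3 -0.  -0.2] gap -0.0001
```

View pics/wrist6.png

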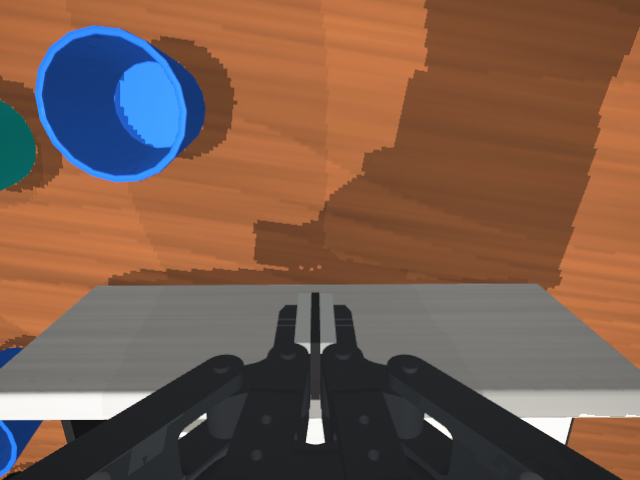

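The fingers are at the panel's outer face, around (315,320) in the wrist view and centred on the panel. The cups are clear. I'll push with a gentle ramp.

Request:
move_arm --series '[-1,-2,0,0,0,0,0,-1,-2,0,0,0,0,0,-1,-3,0,0,0,0,0,-1,-4,0,0,0,0,0,-1,-5,0,0,0,0,0,-1,-6,0,0,0,0,0,-1,-6,0,0,0,0,0,-1,-6,0,0,0,0,0]'

```text
clock: 7.92
tool_pos: [0.4794, 0.1612, 0.0565]
tcp_rot: [[-0.988, -0.151, -0.001], [-0.151, 0.988, 0.0], [0.001, 0.001, -1.0]]
contact_force: [-3.5, 0.2, 0.3]
finger_gap: -0.0
```

Request:
move_arm --series '[-1,-6,0,0,0,0,0,-1,-6,0,0,0,0,0,-1,-6,0,0,0,0,0,-1,-6,0,0,0,0,0,-1,-6,0,0,0,0,0,-1,-6,0,0,0,0,0,-1,-6,0,0,0,0,0,-1,-6,0,0,0,0,0]'

```text
clock: 8.58
tool_pos: [0.5271, 0.1685, 0.0566]
tcp_rot: [[-0.989, -0.151, -0.0], [-0.151, 0.989, 0.0], [0.0, 0.0, -1.0]]
contact_force: [-3.9, 2.9, -0.1]
finger_gap: 0.0001
```

```bash
python3 - <<'E'
from d import *
st()
for n in("scene",):
    c=manip.camera(n); i=c["img"][:,:,::-1]; i=i[130:330,270:480]
    cv2.imwrite(f"pics/{n}7.png",cv2.resize(i,None,fx=3,fy=3,interpolation=cv2.INTER_CUBIC))
E
```

```text
t 8.58 local xyz [-209.9    0.8   56.6] from hinge x -52.6 F [-3.9  2.9 -0.1] gap 0.0001
```

View pics/scene7.png

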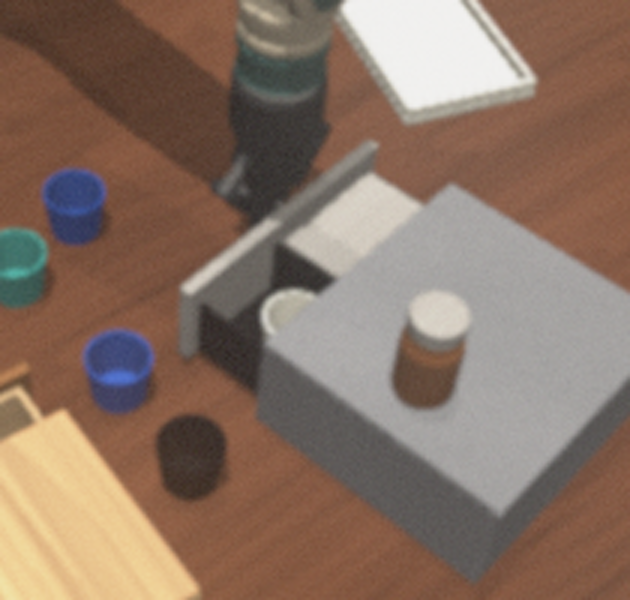

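The drawer is halfway in, the tub stands at (290,312) and the lid is flat. The force is about 4 N. About 77 mm remain.

Request:
move_arm --series '[-1,-6,0,0,0,0,0,-1,-6,0,0,0,0,0,-1,-6,0,0,0,0,0,-1,-6,0,0,0,0,0,-1,-6,0,0,0,0,0,-1,-6,0,0,0,0,0,-1,-6,0,0,0,0,0,-1,-6,0,0,0,0,0]'

```text
clock: 9.3
tool_pos: [0.575, 0.1755, 0.057]
tcp_rot: [[-0.989, -0.151, 0.0], [-0.151, 0.989, -0.0], [-0.0, -0.0, -1.0]]
contact_force: [-3.6, 0.1, 2.6]
finger_gap: 0.0001
```

Request:
move_arm --series '[-1,-5,0,0,0,0,0,-1,-4,0,0,0,0,0,-1,-4,0,0,0,0,0,-1,-3,0,0,0,0,0,-1,-3,0,0,0,0,0,-1,-2,0,0,0,0,0,-1,-2,0,0,0,0,0,-1,0,0,0,0,0,0]'

```text
clock: 9.97
tool_pos: [0.5976, 0.1791, 0.0569]
tcp_rot: [[-0.989, -0.151, 0.001], [-0.151, 0.989, 0.0], [-0.001, 0.0, -1.0]]
contact_force: [-1.7, -0.2, 0.9]
finger_gap: 0.0003
```

```bash
python3 - <<'E'
from d import *
st()
E
```

```text
t 9.97 local xyz [-138.5    0.5   56.9] from hinge x 18.8 F [-1.7 -0.2  0.9] gap 0.0003
```

Now small steps until the end stop resists.

Request:
move_arm --series '[-1,-2,0,0,0,0,0,-1,-2,0,0,0,0,0,-1,-1.5,0,0,0,0,0,-1,0,0,0,0,0,0]'

```text
clock: 10.3
tool_pos: [0.6021, 0.1798, 0.0567]
tcp_rot: [[-0.989, -0.151, -0.001], [-0.151, 0.989, -0.0], [0.001, 0.0, -1.0]]
contact_force: [-3.1, 0.4, 2.4]
finger_gap: -0.0002
```

Request:
move_arm --series '[-1,-1.5,0,0,0,0,0,-1,-1.5,0,0,0,0,0,-1,0,0,0,0,0,0]'

```text
clock: 10.55
tool_pos: [0.602, 0.1798, 0.0567]
tcp_rot: [[-0.988, -0.151, -0.006], [-0.151, 0.988, -0.001], [0.007, -0.0, -1.0]]
contact_force: [-10.0, -1.3, 9.0]
finger_gap: 0.0002
```

Request:
move_arm --series '[-1,-1.5,0,0,0,0,0,-1,0,0,0,0,0,0]'

```text
clock: 10.72
tool_pos: [0.602, 0.1798, 0.0565]
tcp_rot: [[-0.988, -0.151, -0.009], [-0.151, 0.988, -0.002], [0.009, -0.0, -1.0]]
contact_force: [-13.3, -2.3, 10.6]
finger_gap: 0.0002
```

```bash
python3 - <<'E'
from d import *
st()
for n in("scene","wrist"):
    c=manip.camera(n); i=c["img"][:,:,::-1]; i=i if n=="wrist" else cv2.resize(i[130:330,270:480],None,fx=3,fy=3,interpolation=cv2.INTER_CUBIC)
    cv2.imwrite(f"pics/{n}8.png",i)
E
```

```text
t 10.72 local xyz [-134.1    0.6   56.5] from hinge x 23.2 F [-13.3  -2.3  10.6] gap 0.0002
```

View pics/scene8.png

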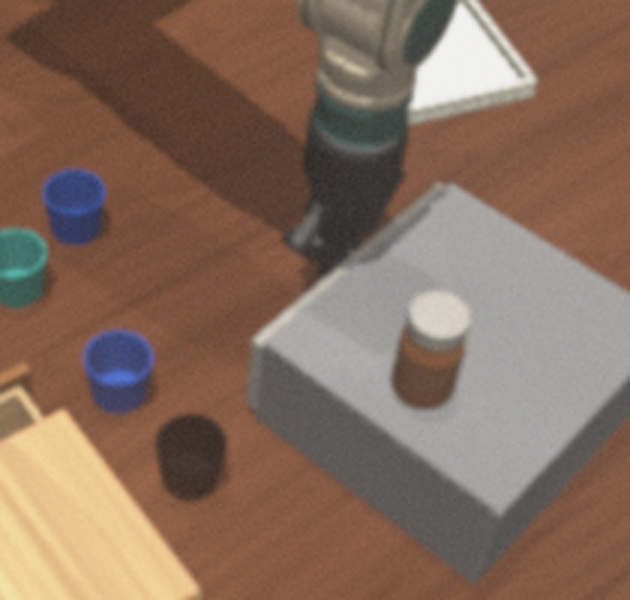

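View pics/wrist8.png

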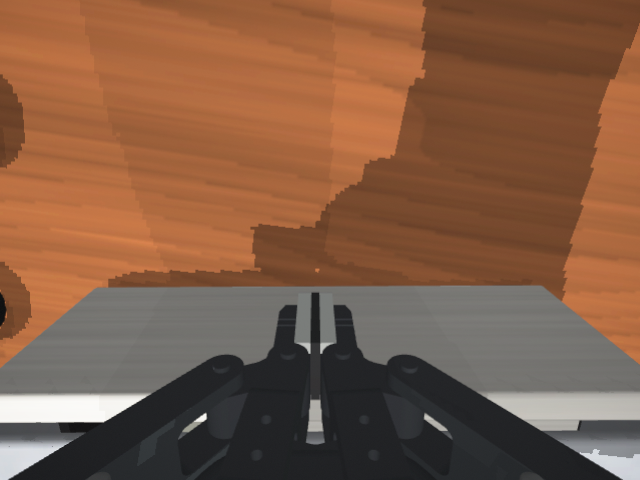

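The stop resists with 13 N at an unchanged position, but the upward force of about 10 N is odd. I'll back off and measure the panel.

Request:
move_arm --series '[-1,10,0,0,0,0,0,-1,25,0,0,0,0,0,-1,30,0,0,0,0,0,-1,30,0,-20,0,0,0,-1,20,0,-30,0,0,0,-1,0,0,-30,0,0,0,-1,0,0,0,0,0,0]'

```text
clock: 11.4
tool_pos: [0.4974, 0.1641, 0.1429]
tcp_rot: [[-0.988, -0.151, 0.013], [-0.151, 0.988, 0.002], [-0.013, 0.0, -1.0]]
contact_force: [1.4, -0.4, 0.5]
finger_gap: 0.0001
```

```bash
python3 - <<'E'
from d import *
st()
for n in("scene","wrist","top"):
    c=manip.camera(n); i=c["img"][:,:,::-1]; i=i if n=="wrist" else cv2.resize(i[150:300,310:470],None,fx=4,fy=4,interpolation=cv2.INTER_CUBIC) if n=="scene" else cv2.resize(i[120:320,165:345],None,fx=3,fy=3,interpolation=cv2.INTER_CUBIC)
    cv2.imwrite(f"pics/{n}9.png",i)
E
```

```text
t 11.40 local xyz [-239.9    1.   142.9] from hinge x -82.6 F [ 1.4 -0.4  0.5] gap 0.0001
```

View pics/scene9.png

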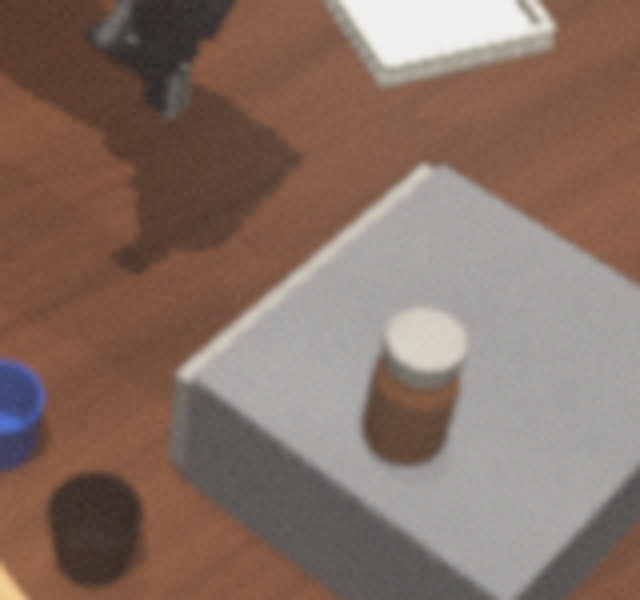

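View pics/wrist9.png

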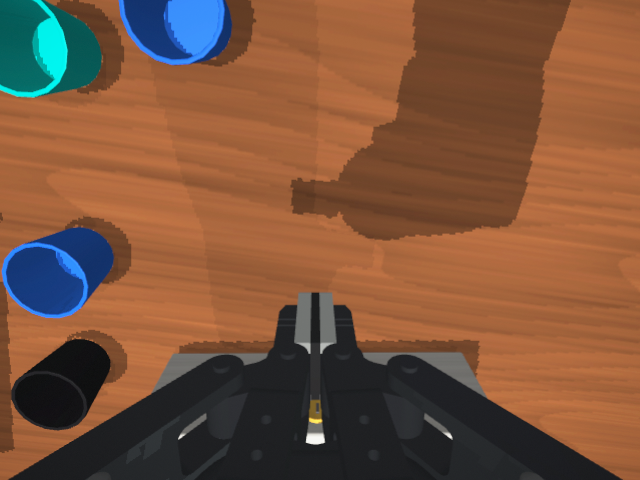

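View pics/top9.png

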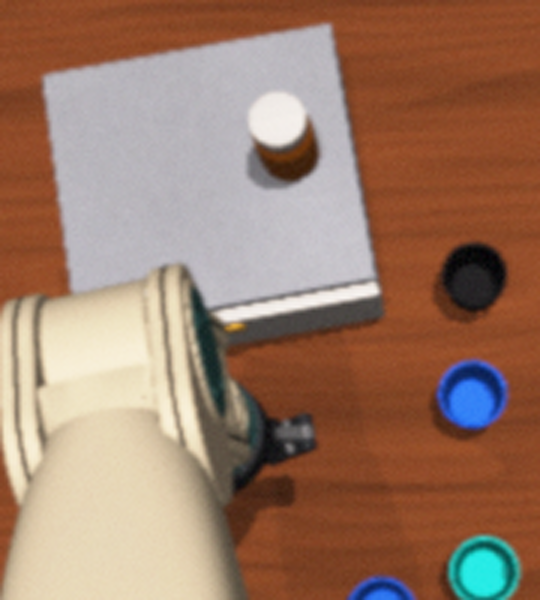

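The panel looks flush against the till, with no dark slit along the strip from (185,370) to (430,168). Nothing else has moved. I'll re-push once off-centre and a bit higher, to be sure the earlier resistance was the end stop.

Request:
move_arm --series '[-1,0,-25,30,0,0,0,-1,0,-25,30,0,0,0,-1,0,0,15,0,0,0,-1,-25,0,0,0,0,0,-1,-25,0,0,0,0,0,-1,-25,0,0,0,0,0,-1,-20,0,0,0,0,0,-1,0,0,0,0,0,0]'

```text
clock: 12.22
tool_pos: [0.5993, 0.1283, 0.0605]
tcp_rot: [[-0.989, -0.151, 0.004], [-0.151, 0.989, 0.0], [-0.004, -0.0, -1.0]]
contact_force: [1.6, -0.2, 0.3]
finger_gap: 0.0
```

```bash
python3 - <<'E'
from d import *
st()
E
```

```text
t 12.22 local xyz [-144.6  -49.9   60.5] from hinge x 12.7 F [ 1.6 -0.2  0.3] gap 0.0
```

Request:
move_arm --series '[-1,-4,0,0,0,0,0,-1,-3,0,0,0,0,0,-1,-3,0,0,0,0,0,-1,-2,0,0,0,0,0,-1,0,0,0,0,0,0]'

```text
clock: 12.63
tool_pos: [0.6063, 0.1299, 0.0617]
tcp_rot: [[-0.989, -0.151, -0.0], [-0.151, 0.989, 0.0], [-0.0, 0.0, -1.0]]
contact_force: [0.3, -0.6, 0.5]
finger_gap: 0.0003
```

Request:
move_arm --series '[-1,-2,0,0,0,0,0,-1,-2,0,0,0,0,0,-1,0,0,0,0,0,0]'

```text
clock: 12.88
tool_pos: [0.61, 0.1305, 0.0618]
tcp_rot: [[-0.989, -0.151, -0.001], [-0.151, 0.989, -0.0], [0.001, 0.0, -1.0]]
contact_force: [-0.8, -0.4, 1.0]
finger_gap: 0.0005
```

```bash
python3 - <<'E'
from d import *
st()
E
```

```text
t 12.88 local xyz [-133.8  -49.4   61.8] from hinge x 23.5 F [-0.8 -0.4  1. ] gap 0.0005
```

Request:
move_arm --series '[-1,-2,0,0,0,0,0,-1,-2,0,0,0,0,0,-1,-1,0,0,0,0,0,-1,0,0,0,0,0,0]'

```text
clock: 13.22
tool_pos: [0.6098, 0.1305, 0.0614]
tcp_rot: [[-0.988, -0.151, -0.011], [-0.151, 0.989, -0.002], [0.011, -0.0, -1.0]]
contact_force: [-11.6, -2.0, 9.4]
finger_gap: -0.0
```

```bash
python3 - <<'E'
from d import *
st()
E
```

```text
t 13.22 local xyz [-133.9  -49.4   61.4] from hinge x 23.4 F [-11.6  -2.    9.4] gap -0.0
```

It hit the same hard stop (-133.9 against -134.1 mm) at another place and height, so the drawer is home. Retreating.

Request:
move_arm --series '[-1,8,0,0,0,0,0,-1,20,0,0,0,0,0,-1,20,0,0,0,0,0,-1,20,0,-20,0,0,0,-1,15,15,-35,0,0,0,-1,0,35,-20,0,0,0,-1,0,40,-10,0,0,0,-1,0,40,-10,0,0,0]'

```text
clock: 13.88
tool_pos: [0.5146, 0.2484, 0.1592]
tcp_rot: [[-0.989, -0.149, 0.005], [-0.149, 0.989, 0.002], [-0.005, 0.001, -1.0]]
contact_force: [1.7, -0.6, -0.4]
finger_gap: 0.0
```

Request:
move_arm --series '[-1,0,40,-10,0,0,0,-1,0,40,0,0,0,0,-1,0,40,0,0,0,0,-1,0,40,0,0,0,0,-1,0,40,0,0,0,0,-1,0,0,0,0,0,0,-1,0,0,0,0,0,0]'

```text
clock: 14.47
tool_pos: [0.483, 0.4471, 0.1667]
tcp_rot: [[-0.988, -0.155, 0.001], [-0.155, 0.988, 0.001], [-0.001, 0.0, -1.0]]
contact_force: [0.7, -1.0, 0.3]
finger_gap: 0.0001
```

```bash
python3 - <<'E'
from d import *
st()
for n in("scene","top"):
    c=manip.camera(n); i=c["img"][:,:,::-1]; cv2.imwrite(f"pics/{n}10.png",i)
    if n=="top":
        for v in(-.11,-.122,-.124): print(v,proj(c,till(P,[[v,.12,.092],[v,-.12,.092]])).round(1).tolist())
        cv2.imwrite("pics/top10c.png",cv2.resize(i[190:240,175:305],None,fx=6,fy=6,interpolation=cv2.INTER_CUBIC))
E
```

```text
t 14.47 local xyz [-210.8  282.9  166.7] from hinge x -53.5 F [ 0.7 -1.   0.3] gap 0.0001
-0.11 [[191.9, 231.2], [291.1, 213.3]]
-0.122 [[192.5, 236.1], [291.9, 218.1]]
-0.124 [[192.6, 236.9], [292.1, 218.9]]
```

View pics/scene10.png

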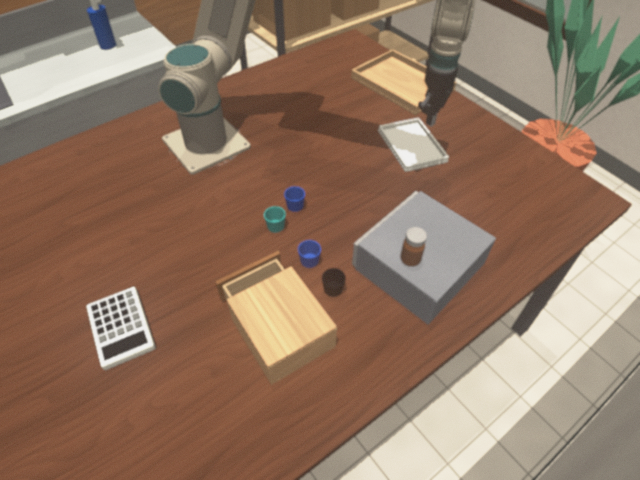

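View pics/top10.png

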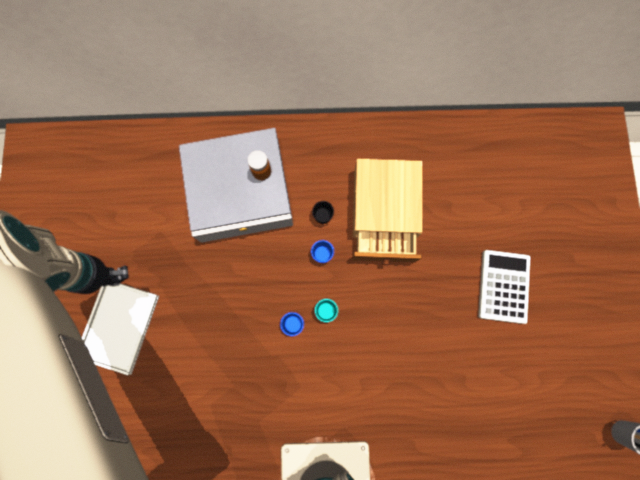

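View pics/top10c.png

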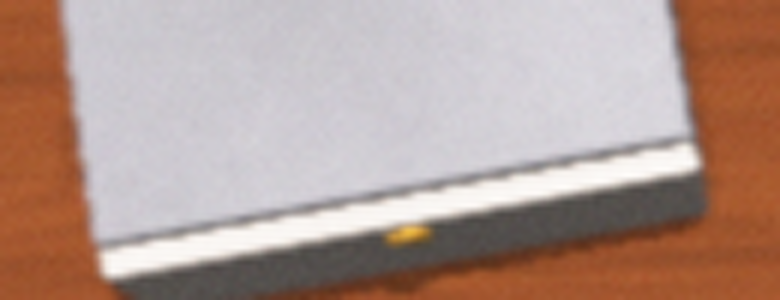

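The panel's front top corners are at (192.5,236.7) and (291.7,218.3), within 1 px of those predicted for fully home. The hand is clear at (120,275), above the tray, and everything else is where it was. Handing in.

```bash
python3 -c "
from cell import manip
print(manip.close_job(), manip.state()['clock'])"
```

```text
the job is handed in; nothing more can be done
the job is handed in; nothing more can be done
```

I pushed the note lid over from behind with the shut fingers and pressed it flat at 75.4 mm above the counter, where it took 12 N without moving. Then I pushed the drawer home by its front panel and took the hand away. The job was handed in at about 14.6 s.

- **Drawer home:** it stopped hard at 10 to 13 N, and stopped at the same spot (within about 0.2 mm) when I pushed again off-centre and slightly higher. In the last top picture the panel corners lie within about 1 px of the fully home position.
- **Left alone:** the jar, calculator, change tray, cutlery box and look-alike cups are unmoved in the pictures.
- **Not directly checked:** the tub was standing in its bay when last seen halfway in, and it can't be seen now that the drawer is shut. The lid was also last seen flat at that point.
- **Oddity:** both presses at the stop also showed about 10 N upwards. I put this down to fingertip friction, since both presses stopped at the same place.

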